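# Tip a tray of strut fittings into the stock bin

## Robot

A 6-joint arm with a two-finger parallel gripper is mounted at the origin on the work surface. World frame = base frame: x ahead of the robot, y to its left, z up, the work surface at z = 0. Lengths are in m, angles in rad, forces in N, time in s.
With the tool pointing down it reaches from about 0.25 to 0.725 m from the base axis. Payload 4 kg.
Tool frame: the origin (TCP) lies midway between the tips of the shut fingers; the grasp point (between the pads) lies bot.tcp_to_grasp behind it (bot.tcp_to_grasp is the distance from the TCP to the grasp point, in m); z points along the fingers, y is the line along which they close (so a half turn about z gives the same grasp; the last joint's range is limited). The gripper opens to 85 mm and grips with 20 to 120 N. Pads are 22 mm wide; open, the fingers measure 114 mm over their backs; the gripper's body (76 mm by 85 mm) begins 54 mm behind the grasp point. The pads swing forward as they close: fully open they stand 13 mm farther back than shut.
Start: joints at [1.157, 0.241, 0.005, 1.335, 0, 1.571], TCP at [0.201, 0.458, 0.231] pointing down, gripper open.
Joint ranges: [-2.72, 2.72], [-1.05, 1.87], [-1.09, 1.28], [-1.99, 2.15], [-1.42, 1.44], [-3.14, 3.14]. Speed limits (rad/s): [2.79, 2.79, 3.14, 3.14, 3.14, 3.14].

## Interface

Orientations are given as a unit quaternion [x, y, z, w].
In Python, from workcell import readout, camera, bot gives the robot as it stands. The module is installed in compiled form; this text tells all that it offers.
- The arm moves only by the tool jog_arm, never from a script. Its argument "motion" is a list of rows, each an object of numbers: "x", "y", "z": the shift along the tool's x, y, z in mm; "spin": the turn about the tool's z in degrees; "fingers": the closure, from -1 (fully open) to 1 (shut). A call has 1 to 8 rows; each row is the pose to reach, as a shift and turn from the pose commanded when the call began, along the tool's axes at that moment; what a row does not reach only later rows make up. A row lasts 1/8 s, in which the tool goes at most 62.5 mm and 10.7 degrees, less where a joint would pass 70% of its speed; a pose out of reach is approached as far as the arm can. A call with a gripper value outside its range is refused whole. The fingers move at their own pace and stop on an object; the grip force is fixed at half the most. Time passes only in rows, so rows that repeat a pose let the fingers close. It gives the time, the measured TCP pose, the force, the opening and the grip force at its end, in the units of the state.
- readout.get_obs(): the state, without advancing time (a new reading comes with each control period).
- camera(name): name is "scene" or "side" or "wrist"; returns a dict with "pixels" (384x512x3 uint8, red, green, blue), "K" (3x3 intrinsics, pixels), "dist" ([k1, k2, p1, p2, k3] as OpenCV has them; the pictures are not rectified), "rvec" (rotation vector, rad) and "tvec" (3), from world to camera coordinates, as OpenCV has them. Camera axes: x right, y down, z forward; pixel columns grow to the right and rows downward; lengths in m; the calibration is good to about 2 mm. A picture is of the moment at which its call begins. There is no depth.
- bot.job_done(): hands the job in; it is judged then, once.
The state is a dict: "clock": time; "joint_pos": joint angles; "joint_vel": joint speeds; "tau": joint torques, N m; "eef_pos": TCP position; "tool_rot": TCP orientation; "ft_force": force on the tool from outside, world axes, zero at the start; "ft_torque": the same for the moment, N m; "grip_width": finger opening in m; "grasp_force": force on a finger pad.
Only numpy, scipy, OpenCV 4.12 (cv2) and the standard library are available. Lean on these libraries where they do the work, as an engineer would, in place of code of your own. Each camera call takes 0.05 s, during which the arm holds its last target. There are 200 camera calls.

## Task

Empty the tray of strut fittings into the big hopper-front stock bin: carry it over by its carrying bar, hook the channel under its pouring lip onto the middle of the rim of the bin's low front with the tray's back end down on the bench, and let go. Then take it by the back handle and tip it up over the rim, without unhooking it, until all three fittings have slid into the bin, and let it back down to lean hooked on the rim as before. Leave the bin where it stands and do not disturb the other things on the bench.

Things in the scene. Friction and masses are not known exactly. Their poses are not given: they have to be found in the camera images.
- tray: tipping tray of bare folded sheet, 214 mm long, 140 wide, 0.25 to 0.4 kg empty. Origin on its underside, +x to the pouring lip, z up. Floor from x -55 to 35 mm, 4 mm thick; back wall (x -55) and sides 50 mm high; a 30 degree ramp rises from x 35 to the lip, a shelf from x 92 to 112, underside 33 mm up. Loaded, its centre of mass is below the carrying bar, within 15 mm of it along x
- carry_bar (a point): middle of the carrying bar: round steel bar 12 mm thick across the tray along y, 144 mm long, 80 mm above the tray's underside, at x -2 mm in the tray's frame; axes as the tray's. Held by it, the tray may swing about the bar
- back_bar (a point): middle of the back handle: round steel bar 12 mm thick along y, 100 mm long between its arms, at x -93, z 58 mm in the tray's frame, 32 mm clear of the back wall; axes as the tray's. It can turn between the fingers. Hooked with its back edge on the bench the tray leans nose-up about 0.3 rad; it empties when tipped nose-down about 1.3 rad, the back rib then bearing on the rim
- hook (a point): middle of the hook channel under the lip, on the lip's underside: x 101, y 0, z 33 mm in the tray's frame; axes as the tray's. The channel runs the full width between a back rib (x 90 to 94, reaching 12 mm below the lip's underside) and a turned-down front edge (its inner face sloping from x 110 to 114, 4 mm down); 16 mm are free for the 5 mm rim
- stock_bin: hopper-front picking bin, 240 mm deep, 210 mm wide, 130 mm high at the back and sides, its front 80 mm high, walls 5 mm; it stands loose on the bench, with some stock in it about 2.6 kg. Origin: centre of its underside; +x from the low front towards the back, z up. Its sides slope down to the front from x -40 mm
- rim (a point): middle of the top edge of the bin's low front wall, 80 mm above the bench, in the middle of the wall's 5 mm thickness, at x -117.5 mm in the bin's frame; the rim runs along y, 210 mm long; axes as the bin's, +x into the bin
- fitting0_mid (a point): strut angle bracket of bare steel, legs 70 and 38 mm, 40 mm wide, 5 mm thick, about 0.13 kg; this point is over the middle of its long leg, 15 mm above that leg's underside. Lies in the tray at the start, on its right (-y)
- fitting1_mid (a point): flat strut plate of bare steel 80 x 40 x 5 mm, about 0.11 kg; its centre. Lies in the middle of the tray at the start
- fitting2_mid (a point): strut angle bracket like fitting0, in the tray's left (+y) at the start
- multimeter: bystander: yellow and black hand multimeter 90 x 170 x 45 mm lying on the bench; origin under its centre
- small_bin: bystander: small open parts bin 150 x 100 x 75 mm; origin under its centre
- strut_offcut: bystander: offcut of steel strut channel 240 x 41 x 41 mm lying along its x; origin under its centre

How it is judged:
On the way, in this order (a step that is already met when the one before it is completed fails the run):
1. the tray leans, hooked by its lip on the bin's front rim with its back end on the bench, and the robot has let go of it (x of hook in the frame of rim between -0.01 and 0.01 m and y of hook in the frame of rim between -0.035 and 0.035 m and z of hook in the frame of rim between -0.008 and 0.008 m and height (world z) of back_bar below 0.05 m and contact force between tray and stock_bin above 0.3 N and contact force between each of the arm, the fingers and tray below 0.1 N and linear speed of tray below 0.03 m/s), for 0.3 s.
2. the tray is tipped up by its back handle, turning on the rim: the handle stands more than 120 mm above the rim and the lip is still hooked on it (z of back_bar in the frame of rim above 0.12 m and distance between the grasp point and back_bar below 0.05 m and x of hook in the frame of rim between -0.02 and 0.02 m and z of hook in the frame of rim between -0.025 and 0.02 m), for 0.2 s.
At the end, for the whole second after the job is handed in: All three fittings lie in the bin, below its edge; the tray leans with its lip hooked on the front rim (within 10 mm of the channel's middle, 8 mm in height, 35 mm sideways), its back end on the bench, at rest and let go; the bin is within 40 mm of where it stood (x of hook in the frame of rim between -0.01 and 0.01 m and y of hook in the frame of rim between -0.035 and 0.035 m and z of hook in the frame of rim between -0.008 and 0.008 m and height (world z) of back_bar below 0.05 m and linear speed of tray below 0.02 m/s and distance of stock_bin from where it was at the start of the episode below 0.04 m and x of fitting0_mid in the frame of stock_bin between -0.118 and 0.118 m and y of fitting0_mid in the frame of stock_bin between -0.103 and 0.103 m and z of fitting0_mid in the frame of stock_bin between 0 and 0.125 m and x of fitting1_mid in the frame of stock_bin between -0.118 and 0.118 m and y of fitting1_mid in the frame of stock_bin between -0.103 and 0.103 m and z of fitting1_mid in the frame of stock_bin between 0 and 0.125 m and x of fitting2_mid in the frame of stock_bin between -0.118 and 0.118 m and y of fitting2_mid in the frame of stock_bin between -0.103 and 0.103 m and z of fitting2_mid in the frame of stock_bin between 0 and 0.125 m); the robot touches nothing.
It fails at once if the tray is tipped steeply while its lip is off the rim (angle between tray's own z axis and vertical above 0.7 rad and (x of hook in the frame of rim below -0.03 m or x of hook in the frame of rim above 0.03 m or z of hook in the frame of rim below -0.03 m or z of hook in the frame of rim above 0.03 m)).
It fails at once if the stock bin is pushed more than 50 mm away or tipped (distance of stock_bin from where it was at the start of the episode above 0.05 m or angle between stock_bin's own z axis and vertical above 0.25 rad).
It fails at once if a bystander is pushed more than 30 mm (distance of any of multimeter, small_bin, strut_offcut from where it was at the start of the episode above 0.03 m).
It also fails if it takes over 70 s, if anything falls off the work surface, if the arm or the gripper's body presses on something with over 40 N, if the wrist force passes 120 N, or if a joint passes its speed limit or range.

## Working session

There is one attempt and no reset: what is moved stays moved. The work goes in short steps, Python scripts to look and compute and a tool call to move; the robot and the scene stay as the last step left them, time stands still between calls to the robot, and variables do not carry over. Pictures are saved under pics/ and viewed, at most 10 in all, crops included, and the job is handed in when it is done.

Besides the shell and the picture viewer there is one more tool, called after ">>>" by a JSON object that holds its "method" and its "body". jog_arm: Moves the arm, as the interface text tells. Its arguments: {"type":"object","properties":{"motion":{"type":"array"}},"required":["motion"]}

```bash
mkdir -p pics; cat > h.py <<'E'
import numpy as np, cv2
from workcell import readout, camera, bot
def snap(n,f):
    c=camera(n); cv2.imwrite(f'pics/{f}.png',c['pixels'][...,::-1]); np.save(f'pics/{f}.npy',c,allow_pickle=True); return c
def ld(f): return np.load(f'pics/{f}.npy',allow_pickle=True).item()
def ray(c,uv):
    R=cv2.Rodrigues(np.array(c['rvec'],float))[0]; t=np.array(c['tvec'],float).ravel()
    p=cv2.undistortPoints(np.array([[uv]],float),np.array(c['K']),np.array(c['dist']))[0,0]
    return -R.T@t, R.T@np.array([p[0],p[1],1])
def onz(c,uv,z):
    o,d=ray(c,uv); return o+d*(z-o[2])/d[2]
def tri(c1,a,c2,b):
    o1,d1=ray(c1,a);o2,d2=ray(c2,b)
    s=np.linalg.lstsq(np.c_[d1,-d2],o2-o1,rcond=None)[0]
    p,q=o1+d1*s[0],o2+d2*s[1]; return (p+q)/2,np.linalg.norm(p-q)
def proj(c,P): return cv2.projectPoints(np.array(P,float).reshape(-1,1,3),np.array(c['rvec'],float),np.array(c['tvec'],float),np.array(c['K']),np.array(c['dist']))[0][:,0]
E
python3 - <<'E'
from h import *
a=snap('scene','s0');b=snap('side','d0')
print(readout.get_obs(),bot.tcp_to_grasp)
for c in (a,b): print(ray(c,(256,192)))
for n in('s0','d0'):
    i=cv2.imread(f'pics/{n}.png');cv2.imwrite(f'pics/{n}b.png',cv2.resize(i,(800,600),interpolation=cv2.INTER_CUBIC))
E
```

```text
{'clock': 0.1, 'joint_pos': array([ 1.15700896e+00,  2.41344811e-01,  3.87440557e-03,  1.33518235e+00,
       -7.05485437e-06,  1.57079851e+00]), 'joint_vel': array([ 6.79005779e-05, -1.58852537e-03,  3.47018521e-03,  3.84228429e-04,
        2.17896087e-04,  1.47139913e-03]), 'tau': array([ 2.97893030e-04, -3.73138082e+01,  2.53009629e+01,  1.08216325e-02,
        6.79862251e-05,  2.75887238e-06]), 'eef_pos': array([0.20082034, 0.45729683, 0.23050428]), 'tool_rot': array([ 2.05421802e-01,  9.78673092e-01, -9.09145647e-04, -1.87221747e-04]), 'ft_force': array([ 0.57719493, -0.03590942,  0.10864791]), 'ft_torque': array([0.02068242, 0.02928269, 0.03635067]), 'grasp_force': 0.0, 'grip_width': 0.08549272452860569} 0.0187
(array([ 0.97505971, -0.74562393,  1.09863445]), array([-0.27327125,  0.55735594, -0.78479995]))
(array([0.46109317, 0.81220521, 0.93096705]), array([ 0.0900884 , -0.67452722, -0.73274219]))
```

View pics/s0b.png

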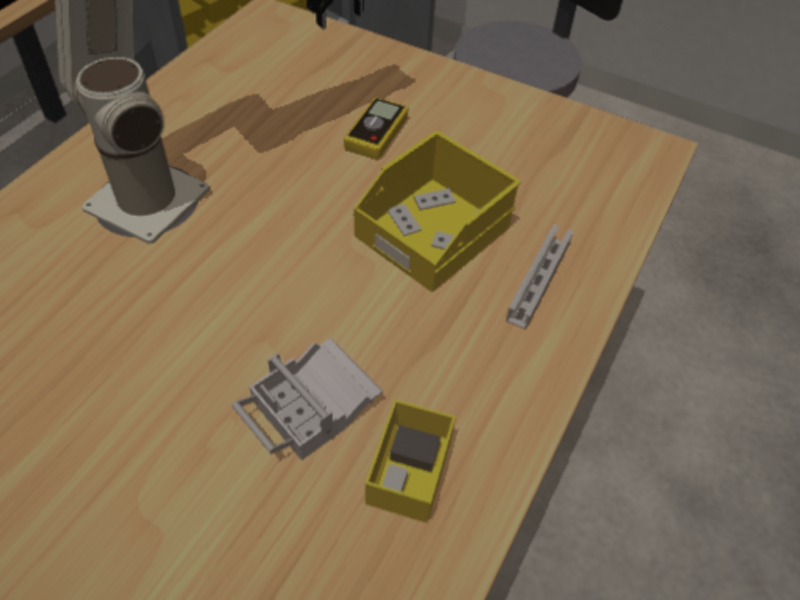

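View pics/d0b.png

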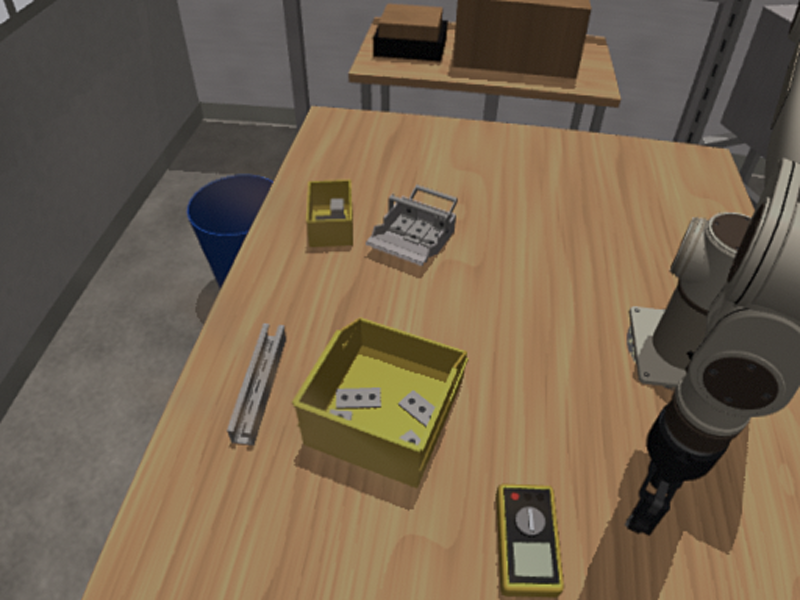

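Scene view: bin around (437,210) with its low front towards lower left, tray around (305,400), carry bar from about (272,360) to (328,415) in 800-px coordinates. The side view shows the same. Next I zoom in.

```bash
python3 - <<'E'
import cv2,numpy as np
s=cv2.imread('pics/s0.png');d=cv2.imread('pics/d0.png')
z=lambda i,x,y,w,h:cv2.resize(i[y:y+h,x:x+w],(400,300),interpolation=cv2.INTER_CUBIC)
# scene tray, scene bin, side tray, side bin
m=np.vstack([np.hstack([z(s,145,212,104,78),z(s,222,80,120,90)]),np.hstack([z(d,226,112,80,60),z(d,184,200,120,90)])])
cv2.imwrite('pics/m.png',cv2.convertScaleAbs(m,alpha=1.4))
E
```

```text
(no output)
```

View pics/m.png

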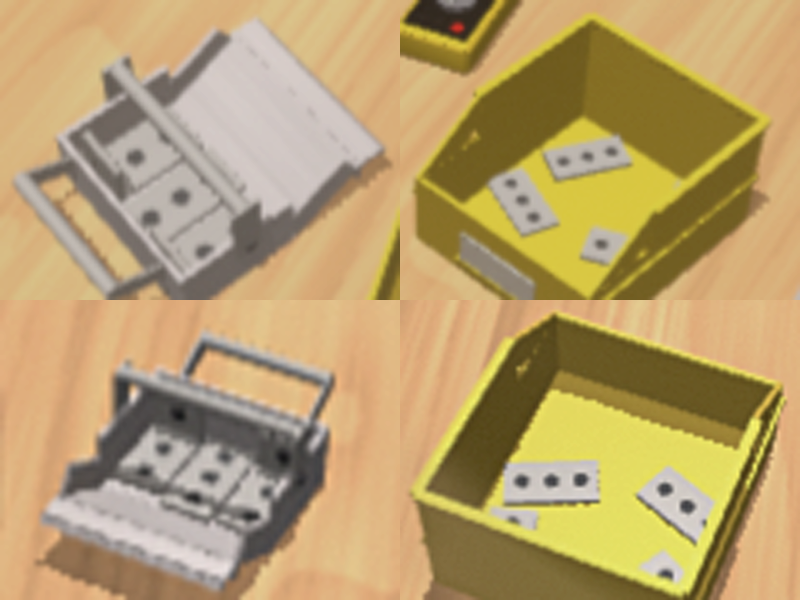

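```bash
cat > m.py <<'E'
from h import *
s=ld('s0');d=ld('d0')
S=lambda x,y:(145+x/3.846-.37,212+y/3.846-.37)
D=lambda x,y:(226+x/5-.4,112+(y-300)/5-.4)
SB=lambda x,y:(222+(x-400)/3.333-.35,80+y/3.333-.35)
DB=lambda x,y:(184+(x-400)/3.333-.35,200+(y-300)/3.333-.35)
for n,a,b,z in [('bar+y',S(119,70),D(318,132),.08),('bar-y',S(246,211),D(121,374),.08),('hnd+y',S(20,182),D(330,378),.058),('hnd-y',S(106,289),D(206,340),.058),
 ('lip+y',S(258,20),D(235,582),.037),('lip-y',S(383,151),D(45,516),.037),
 ('binBL',SB(593,17),DB(712,599),.13),('binBR',SB(768,122),DB(415,495),.13),('rimL',SB(417,183),DB(782,387),.08),('rimR',SB(595,298),DB(556,316),.08)]:
    p,e=tri(s,a,d,b); print(n,onz(s,a,z).round(4),onz(d,b,z).round(4),p.round(4),round(e,4))
E
python3 m.py
```

```text
bar+y [ 0.5039 -0.2355  0.08  ] [ 0.5241 -0.635   0.08  ] [ 0.5436 -0.3221  0.2481] 0.0712
bar-y [ 0.6335 -0.2816  0.08  ] [ 0.634  -0.2818  0.08  ] [ 0.6338 -0.2817  0.0802] 0.0004
hnd+y [ 0.4889 -0.3287  0.058 ] [ 0.4876 -0.3306  0.058 ] [ 0.4883 -0.3291  0.0587] 0.0017
hnd-y [ 0.581  -0.3625  0.058 ] [ 0.5826 -0.3612  0.058 ] [ 0.5818 -0.3622  0.0576] 0.0019
lip+y [ 0.5438 -0.1289  0.037 ] [ 0.5325 -0.1273  0.037 ] [ 0.5373 -0.1279  0.0339] 0.0101
lip-y [ 0.6734 -0.1767  0.037 ] [ 0.6693 -0.1717  0.037 ] [ 0.6712 -0.1751  0.0335] 0.0025
binBL [0.4911 0.3605 0.13  ] [0.4667 0.3686 0.13  ] [0.4766 0.3682 0.1223] 0.0208
binBR [0.693 0.312 0.13 ] [0.6904 0.3184 0.13  ] [0.6917 0.3161 0.1261] 0.0004
rimL [0.4374 0.1253 0.08  ] [0.4314 0.1364 0.08  ] [0.4323 0.1313 0.0729] 0.0024
rimR [0.6389 0.0857 0.08  ] [0.6315 0.0892 0.08  ] [0.635  0.0876 0.0768] 0.006
```

Zoomed crops: bar ends (scene crop) at (119,70) and (246,211). The side-view bar+y value was a typo, since row 132 should have been 432; the other points agree. Tray yaw is about 70°, bar middle about (0.569, -0.2585), bin yaw about 77°, rim middle about (0.535, 0.11). I'll go via the rim for a wrist view.

```bash
cat >> h.py <<'E'
from scipy.spatial.transform import Rotation as Rt
def go(p,yaw=None,grasp=False):
    "shift in tool axes (mm) + spin (deg) to bring TCP (or grasp point) to p, tool y to yaw (deg)"
    o=readout.get_obs(); R=Rt.from_quat(o['tool_rot']).as_matrix(); p=np.array(p,float)
    if grasp: p=p-[0,0,bot.tcp_to_grasp]
    v=R.T@(p-o['eef_pos'])*1000; y=np.degrees(np.arctan2(R[1,1],R[0,1]))
    print('t',round(o['clock'],2),'tcp',o['eef_pos'].round(4),'yaw',y.round(2),'F',o['ft_force'].round(1),'w',round(o['grip_width'],4),'->',v.round(1),'spin',None if yaw is None else round(y-yaw,2))
E
python3 -c "
from h import *
go([.47,.03,.28],70)"
```

```text
t 0.1 tcp [0.2008 0.4573 0.2305] yaw 66.29 F [ 0.6 -0.   0.1] w 0.0855 -> [-418.3 -283.1  -49. ] spin -3.71
```

>>> {"method": "jog_arm", "body": {"motion": [{"x": -52,"y": -35,"z": -40,"spin": -4},{"x": -104,"y": -70,"z": -50,"spin": -4},{"x": -157,"y": -105,"z": -50,"spin": -4},{"x": -210,"y": -140,"z": -50,"spin": -4},{"x": -262,"y": -176,"z": -50,"spin": -4},{"x": -314,"y": -212,"z": -50,"spin": -4},{"x": -366,"y": -248,"z": -50,"spin": -4},{"x": -418,"y": -283,"z": -50,"spin": -4}]}}

```text
validation failed for argument at $.mo...
```

```bash
python3 - <<'E'
from h import *
go([.569,-.2585,.2],70.2)
snap('wrist','w1');i=cv2.imread('pics/w1.png');cv2.imwrite('pics/w1b.png',cv2.resize(i,(800,600)))
E
```

```text
t 0.1 tcp [0.2008 0.4573 0.2305] yaw 66.29 F [ 0.6 -0.   0.1] w 0.0855 -> [-624.9 -507.3   31.5] spin -3.91
```

View pics/w1b.png

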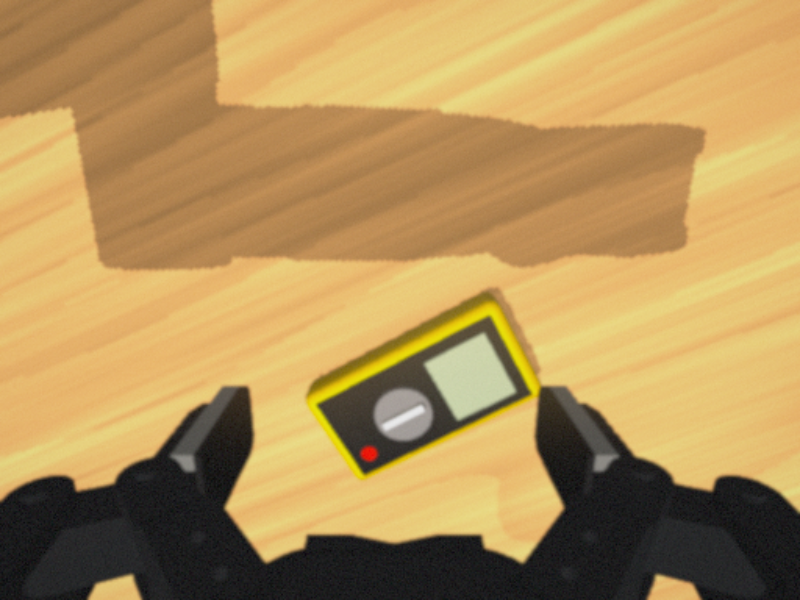

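The move was refused, probably because "fingers" was missing. The wrist picture shows the multimeter below at (425,385), with the fingers at about (240,400) and (550,400).

>>> {"method": "jog_arm", "body": {"motion": [{"x": -52,"y": -35,"z": -40,"spin": -4,"fingers": -1},{"x": -104,"y": -70,"z": -50,"spin": -4,"fingers": -1},{"x": -157,"y": -105,"z": -50,"spin": -4,"fingers": -1},{"x": -210,"y": -140,"z": -50,"spin": -4,"fingers": -1},{"x": -262,"y": -176,"z": -50,"spin": -4,"fingers": -1},{"x": -314,"y": -212,"z": -50,"spin": -4,"fingers": -1},{"x": -366,"y": -248,"z": -50,"spin": -4,"fingers": -1},{"x": -418,"y": -283,"z": -50,"spin": -4,"fingers": -1}]}}

```text
clock: 1.15
eef_pos: [0.462, 0.0424, 0.2813]
tool_rot: [0.171, 0.985, 0.0, 0.0]
ft_force: [1.7, 0.9, 1.1]
grip_width: 0.0854
grasp_force: 0.0
```

```bash
python3 - <<'E'
from h import *
go([.569,-.2585,.2],70.2)
c=snap('wrist','w2')
print(ray(c,(256,192)),proj(c,[[.435,.13,.08],[.637,.087,.08],[.569,-.2585,.08]]).round())
E
```

```text
t 1.15 tcp [0.462  0.0424 0.2813] yaw 70.28 F [1.7 0.9 1.1] w 0.0854 -> [-202.3 -247.2   81.2] spin 0.08
(array([0.39078057, 0.06731826, 0.42224519]), array([ 0.27440508, -0.08337275, -0.95808952])) [[320. 119.]
 [332. 285.]
 [ 64. 320.]]
```

```bash
python3 -c "
import cv2
i=cv2.imread('pics/w2.png');cv2.imwrite('pics/w2b.png',cv2.resize(i,(800,600),interpolation=cv2.INTER_CUBIC))"
```

```text
(no output)
```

View pics/w2b.png

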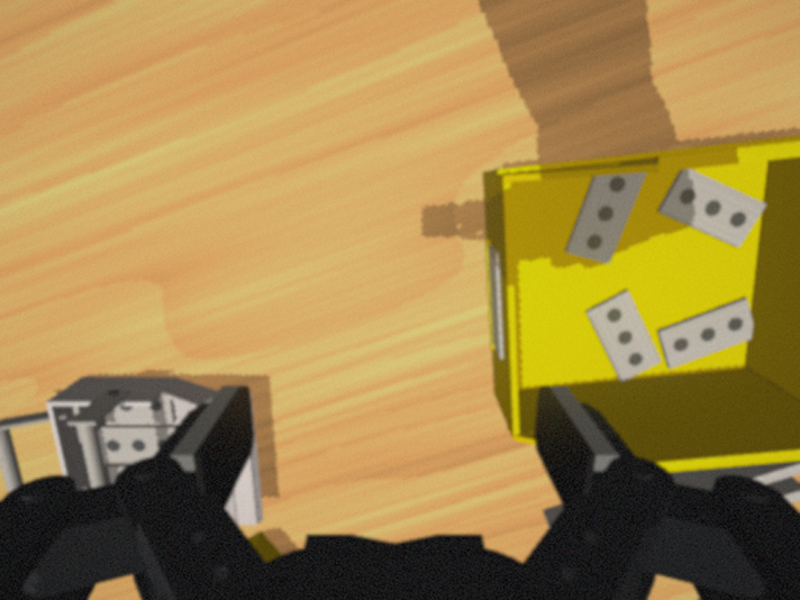

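>>> {"method": "jog_arm", "body": {"motion": [{"x": -28,"y": -35,"z": 10,"spin": 0,"fingers": 0},{"x": -58,"y": -70,"z": 20,"spin": 0,"fingers": 0},{"x": -88,"y": -106,"z": 30,"spin": 0,"fingers": 0},{"x": -117,"y": -142,"z": 40,"spin": 0,"fingers": 0},{"x": -146,"y": -177,"z": 50,"spin": 0,"fingers": 0},{"x": -174,"y": -212,"z": 50,"spin": 0,"fingers": 0},{"x": -202,"y": -247,"z": 50,"spin": 0,"fingers": 0},{"x": -202,"y": -247,"z": 50,"spin": 0,"fingers": 0}]}}

```text
clock: 2.2
eef_pos: [0.5683, -0.2589, 0.2296]
tool_rot: [0.173, 0.985, -0.0, -0.001]
ft_force: [-0.3, 0.3, 0.2]
grip_width: 0.0426
grasp_force: 0.0
```

Wrist view: rim strip from about (501,175) to (518,436) in 800-px coordinates, tray at lower left. I'll fit the rim and take a wrist view of the bar from above it.

```bash
python3 - <<'E'
from h import *
c=ld('w2'); k=1.5625
for a in [(498,172),(502,175),(515,437),(520,437)]:
    print(onz(c,(a[0]/k-.2,a[1]/k-.2),.08).round(4))
hsv=cv2.cvtColor(c['pixels'],cv2.COLOR_RGB2HSV)
for r in (130,150,170,190,210,230,250): print(r,c['pixels'][r,306:340].sum(1).tolist() if 0 else hsv[r,308:338,2].tolist())
snap('wrist','w3');i=cv2.imread('pics/w3.png');cv2.imwrite('pics/w3b.png',cv2.resize(i,(800,600),interpolation=cv2.INTER_CUBIC))
E
```

```text
[0.425  0.1311 0.08  ]
[0.4278 0.1331 0.08  ]
[0.6289 0.0863 0.08  ]
[0.6303 0.0901 0.08  ]
130 [162, 150, 126, 109, 101, 99, 105, 101, 102, 104, 100, 100, 104, 117, 143, 163, 170, 170, 173, 171, 171, 170, 170, 170, 174, 172, 172, 173, 170, 171]
150 [173, 168, 147, 128, 105, 104, 101, 108, 103, 103, 101, 102, 102, 104, 117, 145, 165, 172, 174, 169, 169, 171, 169, 172, 169, 169, 170, 172, 174, 172]
170 [216, 212, 204, 191, 168, 149, 127, 124, 134, 152, 157, 140, 113, 105, 107, 120, 150, 166, 171, 170, 172, 171, 180, 192, 207, 214, 212, 214, 214, 212]
190 [217, 216, 214, 207, 189, 176, 150, 135, 130, 143, 169, 175, 158, 132, 124, 131, 159, 192, 209, 216, 208, 191, 179, 182, 194, 211, 214, 215, 215, 212]
210 [215, 217, 215, 216, 209, 194, 171, 154, 132, 124, 143, 175, 183, 162, 135, 123, 131, 163, 194, 213, 213, 199, 186, 177, 187, 203, 215, 213, 213, 215]
230 [216, 215, 214, 217, 218, 211, 194, 156, 130, 120, 118, 126, 134, 137, 129, 121, 119, 137, 175, 206, 213, 211, 199, 183, 170, 180, 199, 211, 214, 215]
250 [216, 215, 218, 216, 216, 216, 213, 192, 159, 128, 114, 118, 116, 117, 114, 117, 112, 112, 135, 175, 208, 214, 204, 175, 134, 112, 110, 109, 108, 106]
```

View pics/w3b.png

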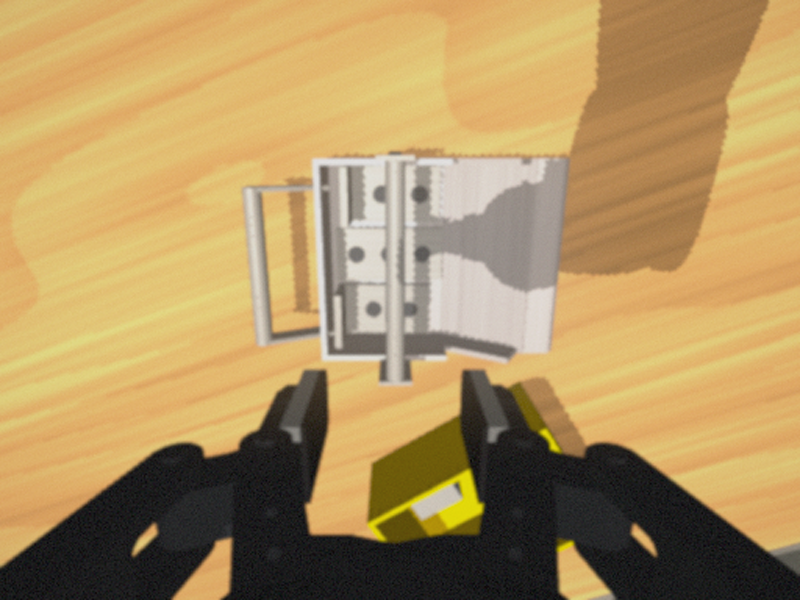

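```bash
python3 - <<'E'
from h import *
c=ld('w2')
L=lambda r:(324.1+(r-130)*.0417,r)
for r in (130,150,190,230,250): 
  print(r,onz(c,L(r),.08).round(4),onz(c,(L(r)[0]-2.2,r),.08).round(4),onz(c,(L(r)[0]+2.2,r),.08).round(4))
h=c['pixels'].astype(int)
for col in (322,323,324): print(col,'top',h[104:118,col,2].tolist())
for col in (329,330,331): print(col,'bot',h[270:288,col,2].tolist())
w=ld('w3');k=1.5625
a,b=[onz(w,(x/k-.2,y/k-.2),.08) for x,y in((397,158),(396,384))]
print(a,b,(a+b)/2,np.linalg.norm(a-b),np.degrees(np.arctan2(*(a-b)[:2])))
a,b=[onz(w,(x/k-.2,y/k-.2),.058) for x,y in((252,188),(265,345))];print('hnd',a,b,np.linalg.norm(a-b))
go([.569,-.2585,.081],70.2,True)
E
```

```text
130 [0.4474 0.1309 0.08  ] [0.4466 0.1287 0.08  ] [0.4482 0.1332 0.08  ]
150 [0.4688 0.1258 0.08  ] [0.468  0.1235 0.08  ] [0.4696 0.1281 0.08  ]
190 [0.514 0.115 0.08 ] [0.5132 0.1126 0.08  ] [0.5149 0.1174 0.08  ]
230 [0.563  0.1033 0.08  ] [0.5621 0.1008 0.08  ] [0.5639 0.1058 0.08  ]
250 [0.589  0.0971 0.08  ] [0.5881 0.0945 0.08  ] [0.5899 0.0996 0.08  ]
322 top [100, 86, 82, 58, 4, 9, 10, 10, 10, 10, 10, 10, 10, 10]
323 top [93, 78, 70, 50, 6, 9, 10, 10, 10, 10, 10, 10, 10, 10]
324 top [84, 81, 70, 48, 6, 9, 10, 10, 10, 10, 10, 10, 10, 10]
329 bot [10, 10, 10, 10, 10, 10, 10, 10, 9, 8, 4, 43, 77, 89, 87, 89, 88, 96]
330 bot [10, 10, 10, 10, 10, 10, 10, 10, 10, 10, 8, 12, 70, 87, 85, 88, 88, 96]
331 bot [10, 10, 10, 10, 10, 10, 10, 10, 10, 10, 9, 5, 61, 82, 89, 90, 89, 100]
[ 0.49876523 -0.23217451  0.08      ] [ 0.6334543  -0.28146625  0.08      ] [ 0.56610976 -0.25682038  0.08      ] 0.14342531671953376 -69.89904893384852
hnd [ 0.48474658 -0.32421541  0.058     ] [ 0.58466676 -0.36045809  0.058     ] 0.10629004704265729
t 2.25 tcp [ 0.5679 -0.2572  0.2299] yaw 70.16 F [0.1 0.6 0.3] w 0.0429 -> [ -1.9  -1.  167.6] spin -0.04
```

Bar middle (0.566, -0.257), length 143 mm as it should be. Rim middle (0.529, 0.111), yaw 76.6°, length 212 mm. The tool is centred, so I go down and grasp.

>>> {"method": "jog_arm", "body": {"motion": [{"x": 0,"y": 0,"z": 40,"spin": 0,"fingers": 0},{"x": 0,"y": 0,"z": 85,"spin": 0,"fingers": 0},{"x": 0,"y": 0,"z": 130,"spin": 0,"fingers": 0},{"x": 0,"y": 0,"z": 158,"spin": 0,"fingers": 0},{"x": 0,"y": 0,"z": 168,"spin": 0,"fingers": 0},{"x": 0,"y": 0,"z": 168,"spin": 0,"fingers": 0},{"x": 0,"y": 0,"z": 168,"spin": 0,"fingers": 1},{"x": 0,"y": 0,"z": 168,"spin": 0,"fingers": 1}]}}

```text
clock: 3.25
eef_pos: [0.5691, -0.2577, 0.0653]
tool_rot: [0.171, 0.985, -0.002, 0.001]
ft_force: [-1.2, -4.3, -0.5]
grip_width: 0.0098
grasp_force: 58.5
```

>>> {"method": "jog_arm", "body": {"motion": [{"x": 0,"y": 0,"z": 0,"spin": 0,"fingers": 1},{"x": 0,"y": 0,"z": 0,"spin": 0,"fingers": 1},{"x": 0,"y": 0,"z": -5,"spin": 0,"fingers": 1},{"x": 0,"y": 0,"z": -10,"spin": 0,"fingers": 1},{"x": 0,"y": 0,"z": -20,"spin": 0,"fingers": 1},{"x": 0,"y": 0,"z": -30,"spin": 0,"fingers": 1},{"x": 0,"y": 0,"z": -40,"spin": 0,"fingers": 1},{"x": 0,"y": 0,"z": -45,"spin": 0,"fingers": 1}]}}

```text
clock: 4.25
eef_pos: [0.5688, -0.2565, 0.1096]
tool_rot: [0.171, 0.985, -0.0, 0.001]
ft_force: [0.5, 0.4, -8.2]
grip_width: 0.0097
grasp_force: 58.4
```

```bash
python3 - <<'E'
from h import *
go([.529-.2322*.16,.1114-.9727*.16,.195],76.6,True)
c=snap('side','d1');s=snap('scene','s1')
z=lambda i,x,y,w,h:cv2.resize(i[y:y+h,x:x+w],(400,300),interpolation=cv2.INTER_CUBIC)
m=np.hstack([z(s['pixels'],140,180,120,90),z(c['pixels'],206,82,120,90)])
cv2.imwrite('pics/m1.png',cv2.convertScaleAbs(m[...,::-1],alpha=1.4))
E
```

```text
t 4.25 tcp [ 0.5688 -0.2565  0.1096] yaw 70.29 F [ 0.5  0.4 -8.2] w 0.0097 -> [143.9 173.9 -67. ] spin -6.31
```

View pics/m1.png

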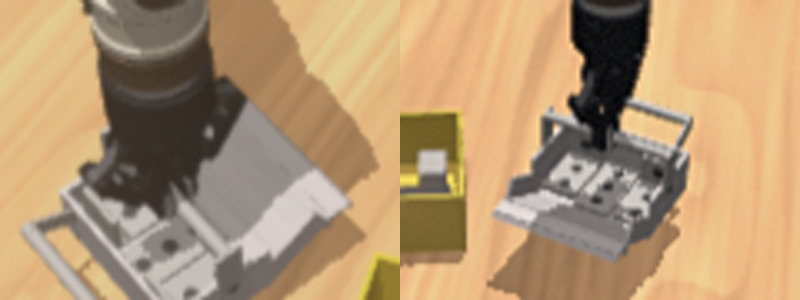

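Held and lifted, both cameras show the tray roughly level. I'll check its tilt by triangulating the lip and handle corners.

```bash
python3 - <<'E'
from h import *
s=ld('s1');d=ld('d1')
S=lambda x,y:(140+x/3.333-.35,180+y/3.333-.35)
D=lambda x,y:(206+(x-400)/3.333-.35,82+y/3.333-.35)
for n,a,b in[('lip-y',S(352,205),D(494,211)),('hnd+y',S(27,229),D(691,121))]:
    p,e=tri(s,a,d,b);print(n,p.round(4),round(e,4))
E
```

```text
lip-y [ 0.6722 -0.1735  0.079 ] 0.0024
hnd+y [ 0.4867 -0.3257  0.1028] 0.0019
```

The tray hangs level, with the bar 14.7 mm above the TCP. Carrying it to over the rim.

>>> {"method": "jog_arm", "body": {"motion": [{"x": 7,"y": 10,"z": -20,"spin": -0.5,"fingers": 1},{"x": 22,"y": 33,"z": -35,"spin": -1.3,"fingers": 1},{"x": 45,"y": 68,"z": -43,"spin": -2.3,"fingers": 1},{"x": 72,"y": 110,"z": -43,"spin": -3.5,"fingers": 1},{"x": 100,"y": 154,"z": -43,"spin": -4.6,"fingers": 1},{"x": 125,"y": 192,"z": -43,"spin": -5.6,"fingers": 1},{"x": 142,"y": 218,"z": -43,"spin": -6.2,"fingers": 1},{"x": 150,"y": 230,"z": -43,"spin": -6.5,"fingers": 1}]}}

```text
clock: 5.35
eef_pos: [0.5038, 0.0129, 0.1525]
tool_rot: [0.113, 0.994, 0.0, 0.0]
ft_force: [0.0, -0.2, -7.2]
grip_width: 0.0096
grasp_force: 59.0
```

>>> {"method": "jog_arm", "body": {"motion": [{"x": 0,"y": 0,"z": 0,"spin": 0,"fingers": 1},{"x": 0,"y": 0,"z": 0,"spin": 0,"fingers": 1}]}}

```text
clock: 5.6
eef_pos: [0.505, 0.0098, 0.1517]
tool_rot: [0.116, 0.993, -0.0, 0.0]
ft_force: [0.2, -0.2, -7.4]
grip_width: 0.0097
grasp_force: 59.0
```

```bash
python3 - <<'E'
from h import *
go([.5051,.0112,.1523],76.6)
c=snap('side','d2');s=snap('scene','s2');w=snap('wrist','w4')
z=lambda i,x,y,w,h:cv2.resize(i[y:y+h,x:x+w],(400,300),interpolation=cv2.INTER_CUBIC)
m=np.vstack([np.hstack([z(s['pixels'],190,100,120,90),z(c['pixels'],200,160,120,90)]),np.hstack([z(w['pixels'],230,100,160,120),z(w['pixels'],0,0,512,384)])])
cv2.imwrite('pics/m2.png',cv2.convertScaleAbs(m[...,::-1],alpha=1.4))
E
```

```text
t 5.6 tcp [0.505  0.0098 0.1517] yaw 76.73 F [ 0.2 -0.2 -7.4] w 0.0097 -> [ 0.2  1.3 -0.6] spin 0.13
```

View pics/m2.png

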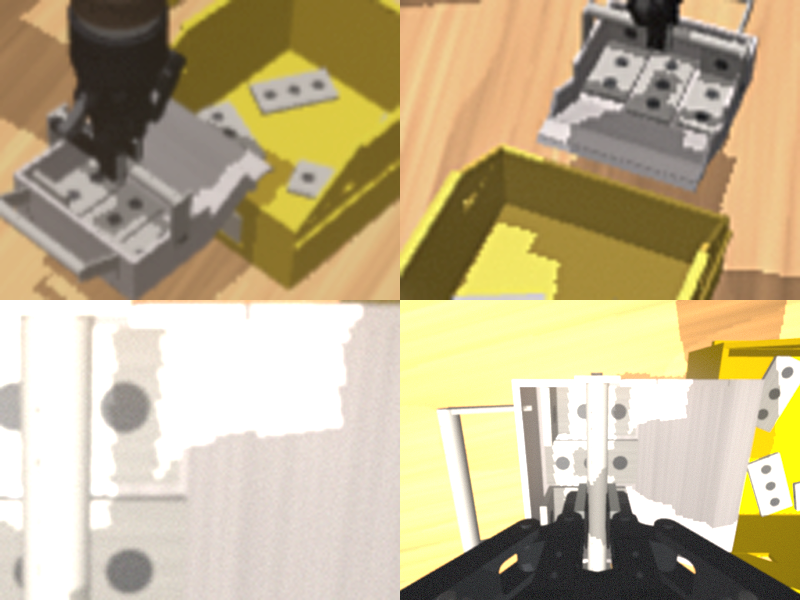

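```bash
python3 - <<'E'
from h import *
s=ld('s2');d=ld('d2');w=ld('w4')
S=lambda x,y:(190+x/3.333-.35,100+y/3.333-.35)
D=lambda x,y:(200+(x-400)/3.333-.35,160+y/3.333-.35)
bx=np.array([.2322,.9727]);by=np.array([-.9727,.2322]);r=np.array([.529,.1114])
f=lambda p:(((p[:2]-r)@bx).round(4),((p[:2]-r)@by).round(4),p[2].round(4))
p,e=tri(s,S(270,168),d,D(539,138));print('lip-y tri',f(p),e)
for n,p in [('lip-y s',onz(s,S(270,168),.1234)),('lip-y d',onz(d,D(539,138),.1234)),('lip+y d',onz(d,D(698,187),.1234)),('w+',onz(w,(463,105),.1234)),('w-',onz(w,(429,322),.1234)),
 ('rimL d',onz(d,D(728,215),.08)),('rimR d',onz(d,D(502,150),.08)),]: print(n,f(p))
# wrist lip right edge scan: gray-> yellow (sat jump)
hsv=cv2.cvtColor(w['pixels'],cv2.COLOR_RGB2HSV)
for row in (110,130,150,200,250,270): 
    x=np.argmax((hsv[row,380:500,1]>110))+380; print(row,x,f(onz(w,(x,row),.1234)))
E
```

```text
lip-y tri (np.float64(0.0086), np.float64(-0.0669), np.float64(0.118)) 0.0005323641796992425
lip-y s (np.float64(0.0045), np.float64(-0.0697), np.float64(0.1234))
lip-y d (np.float64(0.0131), np.float64(-0.0651), np.float64(0.1234))
lip+y d (np.float64(0.0125), np.float64(0.0739), np.float64(0.1234))
w+ (np.float64(0.0059), np.float64(0.0726), np.float64(0.1234))
w- (np.float64(0.0109), np.float64(-0.0636), np.float64(0.1234))
rimL d (np.float64(-0.0035), np.float64(0.0985), np.float64(0.08))
rimR d (np.float64(0.0032), np.float64(-0.1051), np.float64(0.08))
110 380 (np.float64(-0.0373), np.float64(0.0701), np.float64(0.1234))
130 498 (np.float64(0.0272), np.float64(0.0597), np.float64(0.1234))
150 485 (np.float64(0.0226), np.float64(0.049), np.float64(0.1234))
200 448 (np.float64(0.0078), np.float64(0.0202), np.float64(0.1234))
250 438 (np.float64(0.0076), np.float64(-0.0116), np.float64(0.1234))
270 434 (np.float64(0.0076), np.float64(-0.0253), np.float64(0.1234))
```

Lip edge 8–12 mm past the rim line, matching the aim (11 mm). Nudge +2 mm and lower into the hook.

>>> {"method": "jog_arm", "body": {"motion": [{"x": 0,"y": 2,"z": 8,"spin": 0,"fingers": 1},{"x": 0,"y": 2,"z": 18,"spin": 0,"fingers": 1},{"x": 0,"y": 2,"z": 27,"spin": 0,"fingers": 1},{"x": 0,"y": 2,"z": 34,"spin": 0,"fingers": 1},{"x": 0,"y": 2,"z": 38,"spin": 0,"fingers": 1},{"x": 0,"y": 1,"z": 41,"spin": 0,"fingers": 1},{"x": 0,"y": 0,"z": 44,"spin": 0,"fingers": 1},{"x": 0,"y": 0,"z": 46,"spin": 0,"fingers": 1}]}}

```text
clock: 6.75
eef_pos: [0.5047, 0.0101, 0.1058]
tool_rot: [0.115, 0.993, -0.001, 0.0]
ft_force: [-3.1, -3.7, -0.8]
grip_width: 0.0098
grasp_force: 59.6
```

```bash
python3 - <<'E'
from h import *
go([.5051,.0112,.1523],76.6)
c=snap('side','d3');s=snap('scene','s3')
z=lambda i,x,y,w,h:cv2.resize(i[y:y+h,x:x+w],(400,300),interpolation=cv2.INTER_CUBIC)
m=np.hstack([z(s['pixels'],190,100,120,90),z(c['pixels'],215,170,96,72)])
cv2.imwrite('pics/m3.png',cv2.convertScaleAbs(m[...,::-1],alpha=1.5))
E
```

```text
t 6.75 tcp [0.5047 0.0101 0.1058] yaw 76.77 F [-3.1 -3.7 -0.8] w 0.0098 -> [ -0.2   1.1 -46.5] spin 0.17
```

View pics/m3.png

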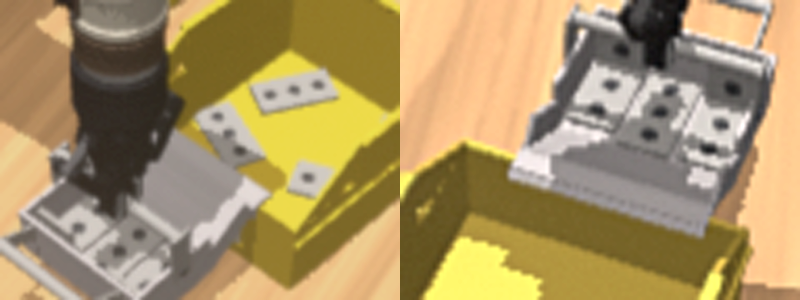

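The lip sits over the rim and carries the weight (wrist Fz down to -0.8 N). Now let the back down along the arc.

>>> {"method": "jog_arm", "body": {"motion": [{"x": 0,"y": -1,"z": 4,"spin": 0,"fingers": 1},{"x": 0,"y": -3,"z": 9,"spin": 0,"fingers": 1},{"x": 0,"y": -4,"z": 14,"spin": 0,"fingers": 1},{"x": 0,"y": -5,"z": 18,"spin": 0,"fingers": 1},{"x": 0,"y": -6,"z": 22,"spin": 0,"fingers": 1},{"x": 0,"y": -7,"z": 25,"spin": 0,"fingers": 1},{"x": 0,"y": -7.5,"z": 27,"spin": 0,"fingers": 1},{"x": 0,"y": -7.5,"z": 27,"spin": 0,"fingers": 1}]}}

```text
clock: 7.85
eef_pos: [0.5026, 0.0034, 0.078]
tool_rot: [0.115, 0.993, -0.0, -0.0]
ft_force: [-2.5, -2.9, -3.5]
grip_width: 0.0097
grasp_force: 62.2
```

```bash
python3 - <<'E'
from h import *
go([.5051,.0112,.1523],76.6)
c=snap('side','d4');s=snap('scene','s4')
z=lambda i,x,y,w,h:cv2.resize(i[y:y+h,x:x+w],(400,300),interpolation=cv2.INTER_CUBIC)
m=np.hstack([z(s['pixels'],180,110,120,90),z(c['pixels'],215,170,96,72)])
cv2.imwrite('pics/m4.png',cv2.convertScaleAbs(m[...,::-1],alpha=1.5))
E
```

```text
t 7.85 tcp [0.5026 0.0034 0.078 ] yaw 76.79 F [-2.5 -2.9 -3.5] w 0.0097 -> [ -0.6   8.1 -74.3] spin 0.19
```

>>> {"method": "jog_arm", "body": {"motion": [{"x": 0,"y": 0,"z": 1.5,"spin": 0,"fingers": 1},{"x": 0,"y": 0,"z": 3,"spin": 0,"fingers": 1},{"x": 0,"y": 0,"z": 3,"spin": 0,"fingers": 1}]}}

```text
clock: 8.32
eef_pos: [0.5026, 0.003, 0.076]
tool_rot: [0.115, 0.993, -0.001, 0.0]
ft_force: [-5.2, -5.9, 2.8]
grip_width: 0.0098
grasp_force: 62.8
```

Bench contact (Fz +2.8). Release and rise.

>>> {"method": "jog_arm", "body": {"motion": [{"x": 0,"y": 0,"z": 0,"spin": 0,"fingers": 0},{"x": 0,"y": 0,"z": 0,"spin": 0,"fingers": 0},{"x": 0,"y": 0,"z": 0,"spin": 0,"fingers": 0},{"x": 0,"y": 0,"z": -15,"spin": 0,"fingers": 0},{"x": 0,"y": 0,"z": -50,"spin": 0,"fingers": 0},{"x": 0,"y": 0,"z": -90,"spin": 0,"fingers": 0},{"x": 0,"y": 0,"z": -90,"spin": 0,"fingers": 0},{"x": 0,"y": 0,"z": -90,"spin": 0,"fingers": 0}]}}

```text
clock: 9.32
eef_pos: [0.5029, 0.0035, 0.1658]
tool_rot: [0.115, 0.993, 0.0, 0.0]
ft_force: [0.3, 0.2, -0.2]
grip_width: 0.0425
grasp_force: 0.0
```

```bash
python3 - <<'E'
from h import *
go([.5051,.0112,.1523],76.6)
c=snap('side','d5');s=snap('scene','s5');w=snap('wrist','w5')
z=lambda i,x,y,w,h:cv2.resize(i[y:y+h,x:x+w],(400,300),interpolation=cv2.INTER_CUBIC)
m=np.vstack([np.hstack([z(s['pixels'],180,110,120,90),z(c['pixels'],215,170,96,72)]),np.hstack([z(w['pixels'],0,0,512,384),z(w['pixels'],60,90,200,150)])])
cv2.imwrite('pics/m5.png',cv2.convertScaleAbs(m[...,::-1],alpha=1.2))
E
```

```text
t 9.32 tcp [0.5029 0.0035 0.1658] yaw 76.8 F [ 0.3  0.2 -0.2] w 0.0425 -> [-0.4  7.9 13.5] spin 0.2
```

View pics/m5.png

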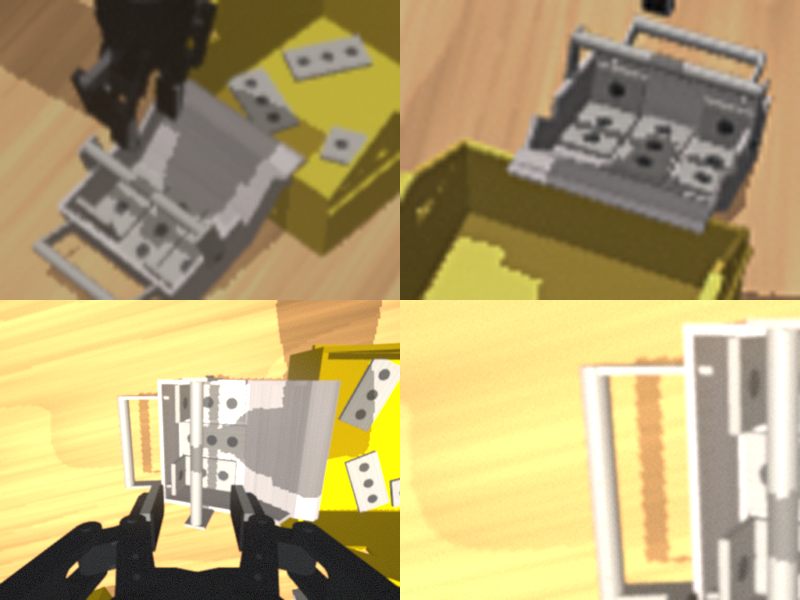

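Picture: the tray leans with its lip over the rim and the back on the bench; handle in the wrist crop from (592,372) to (612,590). I'll measure handle and lip numerically.

```bash
cat > g.py <<'E'
from h import *
bx=np.array([.2322,.9727]);by=np.array([-.9727,.2322]);r=np.array([.529,.1114])
f=lambda p:[float(((p[:2]-r)@bx).round(4)),float(((p[:2]-r)@by).round(4)),float(p[2].round(4))]
E
python3 - <<'E'
from g import *
s=ld('s5');d=ld('d5');w=ld('w5')
S=lambda x,y:(180+x/3.333-.35,110+y/3.333-.35)
D=lambda x,y:(215+(x-400)/4.167-.4,170+y/4.167-.4)
W=lambda x,y:(60+(x-400)/2-.25,90+(y-300)/2-.25)
p,e=tri(s,S(303,160),d,D(510,165));print('lip-y',f(p),e)
for z in(.08,.09): print('lip+y d',f(onz(d,D(703,226),z)))
a,b=onz(w,W(594,372),.0435),onz(w,W(611,590),.0435);print('hnd w',a,b,f(a),f(b))
a,b=onz(d,D(635,24),.0435),onz(d,D(762,60),.0435);print('hnd d',f(a),f(b))
p,e=tri(d,D(762,60),w,W(594,372));print('hnd+y tri',f(p),e)
p,e=tri(d,D(762,60),s,S(42,246));print('hnd+y tri',f(p),e)
E
```

```text
lip-y [0.0107, -0.0675, 0.085] 0.0006302403031704308
lip+y d [0.0068, 0.0704, 0.08]
lip+y d [0.0146, 0.0723, 0.09]
hnd w [ 0.43061309 -0.06113922  0.0435    ] [ 0.52635861 -0.0845594   0.0435    ] [-0.1907, 0.0556, 0.0435] [-0.1912, -0.0429, 0.0435]
hnd d [-0.1904, -0.0496, 0.0435] [-0.1912, 0.0536, 0.0435]
hnd+y tri [-0.1902, 0.0548, 0.0447] 0.0019107661822036386
hnd+y tri [-0.191, 0.0521, 0.0424] 0.003224819909878695
```

Handle at x -0.191, z 0.0435 relative to the rim (expected -0.192, 0.0435), so hooked as wanted. Now go to the back handle.

>>> {"method": "jog_arm", "body": {"motion": [{"x": 2,"y": -30,"z": -10,"spin": 0,"fingers": 0.3},{"x": 3,"y": -65,"z": -5,"spin": 0,"fingers": 0.3},{"x": 3,"y": -80,"z": 20,"spin": 0,"fingers": 0.3},{"x": 3,"y": -80,"z": 50,"spin": 0,"fingers": 0.3},{"x": 3,"y": -80,"z": 70,"spin": 0,"fingers": 0.3},{"x": 3,"y": -80,"z": 70,"spin": 0,"fingers": 0.3}]}}

```text
clock: 10.22
eef_pos: [0.4793, -0.0735, 0.093]
tool_rot: [0.115, 0.993, 0.0, -0.003]
ft_force: [-0.4, -0.3, 0.8]
grip_width: 0.0298
grasp_force: 0.0
```

```bash
python3 - <<'E'
from g import *
go([.4817,-.0737,.0285],76.6)
w=snap('wrist','w6');print(proj(w,[[.4324,-.0613,.0435],[.4817,-.0737,.0435]]).round(1))
h=w['pixels'].mean(2).astype(int)
for q in (.045,.03,.02):
    P=r-.191*bx+(.003+q)*by; u,v=proj(w,[[*P,.0435]])[0]; v=int(round(v)); print(q,round(float(u),1),v,h[v,int(u)-20:int(u)+20].tolist())
E
```

```text
t 10.22 tcp [ 0.4793 -0.0735  0.093 ] yaw 76.78 F [-0.4 -0.3  0.8] w 0.0298 -> [-2.7  0.3 64.5] spin 0.18
[[254.1 145.8]
 [252.7 222.6]]
0.045 253.1 155 [184, 182, 183, 186, 183, 185, 185, 187, 184, 180, 171, 159, 167, 179, 190, 199, 208, 216, 219, 220, 214, 205, 197, 185, 181, 172, 163, 148, 134, 130, 130, 138, 137, 136, 137, 136, 138, 139, 136, 137]
0.03 253.0 179 [189, 188, 187, 187, 188, 176, 163, 152, 144, 138, 137, 143, 150, 165, 180, 190, 196, 206, 212, 215, 206, 202, 197, 195, 186, 175, 173, 155, 142, 132, 132, 134, 141, 138, 138, 143, 144, 145, 138, 142]
0.02 252.9 194 [184, 184, 184, 184, 182, 181, 174, 159, 145, 137, 138, 139, 149, 165, 177, 188, 194, 208, 210, 212, 212, 207, 198, 188, 184, 176, 163, 155, 138, 128, 129, 136, 136, 133, 137, 131, 134, 135, 135, 136]
```

Handle sits at the predicted column. Descend and close.

>>> {"method": "jog_arm", "body": {"motion": [{"x": 0,"y": 0,"z": 20,"spin": 0,"fingers": 0.3},{"x": 0,"y": 0,"z": 40,"spin": 0,"fingers": 0.3},{"x": 0,"y": 0,"z": 57,"spin": 0,"fingers": 0.3},{"x": 0,"y": 0,"z": 64,"spin": 0,"fingers": 0.3},{"x": 0,"y": 0,"z": 64,"spin": 0,"fingers": 0.3},{"x": 0,"y": 0,"z": 64,"spin": 0,"fingers": 1},{"x": 0,"y": 0,"z": 64,"spin": 0,"fingers": 1},{"x": 0,"y": 0,"z": 64,"spin": 0,"fingers": 1}]}}

```text
clock: 11.28
eef_pos: [0.4825, -0.074, 0.0323]
tool_rot: [0.115, 0.993, -0.0, 0.001]
ft_force: [-1.3, -0.4, 5.1]
grip_width: 0.0096
grasp_force: 58.8
```

```bash
python3 - <<'E'
from g import *
go([.4817,-.0737,.0285],76.6); o=readout.get_obs(); print(f(o['eef_pos']),o['grasp_force'])
# handle path rel. start, hook drifting to (3,-6) by the end
h0=None
for t in np.arange(-.316,1.4,.1):
    k=max(0,(t-.6)/.7); c,s=np.cos(t),np.sin(t)
    p=np.array([-194*c+25*s+3*min(k,1),194*s+25*c-6*min(k,1)]); h0=p if h0 is None else h0
    print(round(t,2),(p-h0).round(1))
E
```

```text
t 11.28 tcp [ 0.4825 -0.074   0.0323] yaw 76.78 F [-1.3 -0.4  5.1] w 0.0096 -> [0.8 0.1 3.8] spin 0.18
[-0.1911, 0.0022, 0.0323] 58.824849128723145
-0.32 [0. 0.]
-0.22 [-2.7 19.4]
-0.12 [-3.4 38.9]
-0.02 [-2.2 58.4]
0.08 [ 0.9 77.7]
0.18 [ 6.  96.6]
0.28 [ 12.9 114.9]
0.38 [ 21.7 132.4]
0.48 [ 32.1 148.9]
0.58 [ 44.1 164.3]
0.68 [ 58.  177.8]
0.78 [ 73.2 189.6]
0.88 [ 89.7 200. ]
0.98 [107.2 208.6]
1.08 [125.6 215.5]
1.18 [144.6 220.6]
1.28 [164.2 223.8]
1.38 [183.7 225.8]
```

Gripped. Tip up along the arc, first part.

>>> {"method": "jog_arm", "body": {"motion": [{"x": 0,"y": -1,"z": -8,"spin": 0,"fingers": 1},{"x": 0,"y": -2.5,"z": -20,"spin": 0,"fingers": 1},{"x": 0,"y": -3.3,"z": -33,"spin": 0,"fingers": 1},{"x": 0,"y": -3,"z": -46,"spin": 0,"fingers": 1},{"x": 0,"y": -2,"z": -59,"spin": 0,"fingers": 1},{"x": 0,"y": 0,"z": -72,"spin": 0,"fingers": 1},{"x": 0,"y": 3,"z": -85,"spin": 0,"fingers": 1},{"x": 0,"y": 6,"z": -97,"spin": 0,"fingers": 1}]}}

```text
clock: 12.28
eef_pos: [0.4831, -0.0674, 0.1292]
tool_rot: [0.115, 0.993, 0.0, 0.0]
ft_force: [-0.4, 0.5, -5.9]
grip_width: 0.0092
grasp_force: 58.4
```

```bash
python3 - <<'E'
from g import *
go([.4817,-.0737,.0285],76.6); o=readout.get_obs(); print(f(o['eef_pos']),o['grasp_force'])
c=snap('side','d6');s=snap('scene','s6')
E
```

```text
t 12.28 tcp [ 0.4831 -0.0674  0.1292] yaw 76.81 F [-0.4  0.5 -5.9] w 0.0092 -> [-1.000e-01 -6.500e+00  1.007e+02] spin 0.21
[-0.1846, 0.0031, 0.1292] 58.385610580444336
```

>>> {"method": "jog_arm", "body": {"motion": [{"x": 0,"y": 6,"z": -16,"spin": 0,"fingers": 1},{"x": 0,"y": 13,"z": -31,"spin": 0,"fingers": 1},{"x": 0,"y": 22,"z": -46,"spin": 0,"fingers": 1},{"x": 0,"y": 32,"z": -60,"spin": 0,"fingers": 1},{"x": 0,"y": 44,"z": -73,"spin": 0,"fingers": 1},{"x": 0,"y": 55,"z": -83,"spin": 0,"fingers": 1},{"x": 0,"y": 69,"z": -94,"spin": 0,"fingers": 1},{"x": 0,"y": 84,"z": -103,"spin": 0,"fingers": 1}]}}

```text
clock: 13.38
eef_pos: [0.5015, 0.0104, 0.2345]
tool_rot: [0.116, 0.993, -0.005, 0.001]
ft_force: [-7.1, -12.5, 11.8]
grip_width: 0.009
grasp_force: 58.8
```

```bash
python3 - <<'E'
from g import *
go([.4817,-.0737,.0285],76.6); o=readout.get_obs(); print(f(o['eef_pos']),o['grasp_force'])
c=snap('side','d7');s=snap('scene','s7')
# change detection of tray/bin: bin corner check = yellow pixels centroid shift in side view lower part
for a,b in(('d5','d7'),('s5','s7')):
    A,B=ld(a)['pixels'],ld(b)['pixels']
    g=lambda i:(lambda h:(h[...,0]>22)&(h[...,0]<35)&(h[...,1]>180))(cv2.cvtColor(i,cv2.COLOR_RGB2HSV))
    for i in(A,B):
        m=g(i);m[:,:180]=0;ys,xs=np.where(m);print(a,xs.min(),xs.max(),ys.min(),ys.max(),m.sum())
E
```

```text
t 13.38 tcp [0.5015 0.0104 0.2345] yaw 76.63 F [ -7.1 -12.5  11.8] w 0.009 -> [  0.5 -84.6 206.8] spin 0.03
[-0.1046, 0.0033, 0.2345] 58.796489238739014
d5 208 320 209 353 40
d5 209 294 205 282 30
s5 236 327 69 326 2298
s5 180 327 0 328 2651
```

Fz/Fy show about 20 N pressing towards the rim (the rib is bearing earlier than I modelled). I'll back off radially by a few mm and continue.

>>> {"method": "jog_arm", "body": {"motion": [{"x": 0,"y": -2,"z": -1,"spin": 0,"fingers": 1},{"x": 0,"y": -4,"z": -3,"spin": 0,"fingers": 1},{"x": 0,"y": -4,"z": -3,"spin": 0,"fingers": 1}]}}

```text
clock: 13.85
eef_pos: [0.5011, 0.0098, 0.2345]
tool_rot: [0.115, 0.993, -0.0, -0.0]
ft_force: [-2.1, -3.1, -1.4]
grip_width: 0.0094
grasp_force: 58.9
```

```bash
python3 - <<'E'
from g import *
go([.4817,-.0737,.0285],76.6); o=readout.get_obs(); print(f(o['eef_pos']),o['grasp_force'])
# bin shift: optical flow at bin features between s5 and now, s and d views, region of far (back) wall
for n,ref,box in(('scene','s5',(270,80,335,125)),('side','d5',(185,230,260,320))):
    c=snap(n,n+'8');A=cv2.cvtColor(ld(ref)['pixels'],6);B=cv2.cvtColor(c['pixels'],6);x0,y0,x1,y1=box
    best=cv2.matchTemplate(B[y0-12:y1+12,x0-12:x1+12],A[y0:y1,x0:x1],cv2.TM_CCOEFF_NORMED);_,v,_,l=cv2.minMaxLoc(best);print(n,round(v,3),l[0]-12,l[1]-12)
E
```

```text
t 13.85 tcp [0.5011 0.0098 0.2345] yaw 76.78 F [-2.1 -3.1 -1.4] w 0.0094 -> [ -0.3 -85.5 206.1] spin 0.18
[-0.1053, 0.0036, 0.2345] 58.9395135641098
scene 1.0 0 0
side 0.961 0 0
```

Force is relieved and the bin has not moved. Continue to about 1.3 rad.

>>> {"method": "jog_arm", "body": {"motion": [{"x": 0,"y": 8,"z": -5,"spin": 0,"fingers": 1},{"x": 0,"y": 17,"z": -10,"spin": 0,"fingers": 1},{"x": 0,"y": 27,"z": -14.5,"spin": 0,"fingers": 1},{"x": 0,"y": 37,"z": -18,"spin": 0,"fingers": 1},{"x": 0,"y": 47,"z": -21.5,"spin": 0,"fingers": 1},{"x": 0,"y": 57,"z": -24,"spin": 0,"fingers": 1},{"x": 0,"y": 66,"z": -26,"spin": 0,"fingers": 1},{"x": 0,"y": 75,"z": -27,"spin": 0,"fingers": 1}]}}

```text
clock: 14.95
eef_pos: [0.5191, 0.0832, 0.2652]
tool_rot: [0.115, 0.993, 0.0, 0.003]
ft_force: [-5.3, -4.8, 14.4]
grip_width: 0.0088
grasp_force: 59.0
```

```bash
cat > fit.py <<'E'
from g import *
import sys
# grey, non-yellow blobs on the bin floor region, and on the tray
k=sys.argv[1]
go([.4817,-.0737,.0285],76.6); o=readout.get_obs(); print(f(o['eef_pos']),o['grasp_force'])
for n in('scene','side'):
    c=snap(n,n+k); P=[[*(r+bx*x+by*y),z] for x,y,z in((.01,-.1,.01),(.01,.1,.01),(.23,.1,.01),(.23,-.1,.01))]
    m=np.zeros((384,512),np.uint8);cv2.fillConvexPoly(m,proj(c,P).astype(int),255)
    h=cv2.cvtColor(c['pixels'],cv2.COLOR_RGB2HSV); b=((h[...,1]<70)&(h[...,2]>90)&(m>0)).astype(np.uint8)
    q,l,st,ce=cv2.connectedComponentsWithStats(b)
    print(n,[(int(st[i,4]),[round(v,3) for v in f(onz(c,ce[i],.01))[:2]]) for i in range(1,q) if st[i,4]>12])
E
python3 fit.py 9
python3 - <<'E'
from g import *
for k in('s5','d5'):
    c=ld(k);P=[[*(r+bx*x+by*y),z] for x,y,z in((.01,-.1,.01),(.01,.1,.01),(.23,.1,.01),(.23,-.1,.01))]
    m=np.zeros((384,512),np.uint8);cv2.fillConvexPoly(m,proj(c,P).astype(int),255)
    h=cv2.cvtColor(c['pixels'],cv2.COLOR_RGB2HSV); b=((h[...,1]<70)&(h[...,2]>90)&(m>0)).astype(np.uint8)
    q,l,st,ce=cv2.connectedComponentsWithStats(b)
    print(k,[(int(st[i,4]),[round(v,3) for v in f(onz(c,ce[i],.01))[:2]]) for i in range(1,q) if st[i,4]>12])
E
```

```text
t 14.95 tcp [0.5191 0.0832 0.2652] yaw 76.78 F [-5.3 -4.8 14.4] w 0.0088 -> [   1.8 -161.5  236.5] spin 0.18
[-0.0298, 0.003, 0.2652] 58.97376537322998
scene [(360, [0.143, 0.069]), (144, [0.088, -0.042])]
side [(182, [0.048, -0.045]), (536, [0.062, 0.034]), (302, [0.119, -0.061]), (56, [0.161, -0.072]), (38, [0.157, 0.056])]
s5 [(197, [0.184, 0.048]), (726, [0.052, 0.04]), (90, [0.105, -0.039])]
d5 [(312, [0.119, -0.06]), (184, [0.1, 0.048]), (55, [0.161, -0.071]), (64, [0.158, 0.057])]
```

The tool presses down 14 N. Before going on, I measure where the handle and tray edges really are, using saturation profiles near the predicted places.

```bash
python3 - <<'E'
from g import *
# handle +/-y ends: scan saturation/value along a line in height through predicted point
for n in('scene9','side9'):
    c=ld(n);h=cv2.cvtColor(c['pixels'],cv2.COLOR_RGB2HSV)
    for yy in(-.04,.043):
        pts=[(x,z) for x in(-.03,) for z in np.arange(.24,.31,.004)]
        out=[]
        for x,z in pts:
            u,v=proj(c,[[*(r+bx*x+by*(.003+yy)),z]])[0]; out.append((int(z*1000),*h[int(round(v)),int(round(u)),1:].tolist()))
        print(n,yy,out)
E
```

```text
scene9 -0.04 [(240, 46, 78), (244, 26, 77), (248, 29, 79), (252, 31, 82), (256, 28, 92), (260, 20, 112), (264, 18, 128), (268, 17, 135), (272, 22, 129), (276, 69, 100), (280, 180, 78), (284, 177, 78), (288, 173, 78), (292, 182, 77), (296, 177, 78), (300, 179, 84), (304, 184, 108), (308, 183, 110)]
scene9 0.043 [(240, 105, 156), (244, 103, 156), (248, 102, 155), (252, 100, 153), (256, 55, 97), (260, 21, 108), (264, 20, 117), (268, 29, 78), (272, 56, 41), (276, 102, 30), (280, 94, 30), (284, 80, 32), (288, 62, 33), (292, 75, 34), (296, 45, 40), (300, 45, 40), (304, 50, 41), (308, 36, 50)]
side9 -0.04 [(240, 14, 161), (244, 14, 162), (248, 13, 159), (252, 14, 160), (256, 84, 155), (260, 69, 85), (264, 15, 87), (268, 14, 125), (272, 10, 149), (276, 38, 154), (280, 118, 166), (284, 116, 163), (288, 114, 168), (292, 114, 170), (296, 115, 167), (300, 114, 165), (304, 115, 167), (308, 114, 170)]
side9 0.043 [(240, 13, 162), (244, 12, 165), (248, 12, 166), (252, 18, 166), (256, 44, 155), (260, 83, 102), (264, 21, 74), (268, 11, 141), (272, 22, 161), (276, 76, 158), (280, 111, 173), (284, 108, 172), (288, 108, 172), (292, 106, 173), (296, 107, 172), (300, 107, 174), (304, 105, 172), (308, 107, 172)]
```

Handle centre measured at z 0.2675 (187 mm above the rim, the model for 1.28 rad), but the bar has crept to the fingertips, only 2 mm above the TCP. Loosen slightly while moving down, then regrip deeper.

>>> {"method": "jog_arm", "body": {"motion": [{"x": 0,"y": 0,"z": 11,"spin": 0,"fingers": 0.65},{"x": 0,"y": 0,"z": 12,"spin": 0,"fingers": 0.65},{"x": 0,"y": 0,"z": 12,"spin": 0,"fingers": 1},{"x": 0,"y": 0,"z": 12,"spin": 0,"fingers": 1}]}}

```text
clock: 15.55
eef_pos: [0.5186, 0.0833, 0.2492]
tool_rot: [0.115, 0.993, 0.0, -0.0]
ft_force: [-0.1, 0.1, 0.0]
grip_width: 0.0099
grasp_force: 58.4
```

```bash
cat > hn.py <<'E'
from g import *
import sys
o=readout.get_obs();p=o['eef_pos'];x=f(p)[0]
# handle height at x of tool: midpoint of grey run around predicted
for n in sys.argv[1:]:
    c=ld(n);h=cv2.cvtColor(c['pixels'],cv2.COLOR_RGB2HSV)
    for yy in(-.04,.043):
        print(n,yy,[(int(z*1000),*h[tuple(np.round(proj(c,[[*(r+bx*x+by*(.003+yy)),z]])[0][::-1]).astype(int))][1:].tolist()) for z in np.arange(p[2]-.012,p[2]+.05,.004)])
E
python3 fit.py 10; python3 hn.py scene10 side10
```

```text
t 15.55 tcp [0.5186 0.0833 0.2492] yaw 76.79 F [-0.1  0.1  0. ] w 0.0099 -> [-1.000e-01 -1.614e+02  2.206e+02] spin 0.19
[-0.0298, 0.0036, 0.2492] 58.370819091796875
scene [(181, [0.179, 0.053]), (177, [0.107, 0.085]), (140, [0.088, -0.042])]
side [(190, [0.048, -0.045]), (526, [0.062, 0.034]), (300, [0.119, -0.062]), (55, [0.161, -0.071]), (38, [0.157, 0.056])]
scene10 -0.04 [(237, 52, 83), (241, 32, 71), (245, 26, 77), (249, 25, 81), (253, 26, 99), (257, 27, 95), (261, 21, 111), (265, 18, 127), (269, 19, 136), (273, 60, 102), (277, 141, 83), (281, 177, 78), (285, 183, 78), (289, 180, 78), (293, 177, 78), (297, 180, 78)]
scene10 0.043 [(237, 100, 155), (241, 105, 156), (245, 102, 155), (249, 106, 96), (253, 109, 47), (257, 96, 32), (261, 88, 32), (265, 90, 31), (269, 85, 33), (273, 68, 34), (277, 50, 41), (281, 42, 43), (285, 51, 40), (289, 43, 42), (293, 31, 50), (297, 17, 73)]
side10 -0.04 [(237, 14, 160), (241, 15, 158), (245, 13, 157), (249, 11, 156), (253, 17, 163), (257, 44, 167), (261, 97, 126), (265, 29, 79), (269, 12, 106), (273, 23, 157), (277, 82, 155), (281, 118, 167), (285, 117, 165), (289, 114, 168), (293, 114, 165), (297, 114, 161)]
side10 0.043 [(237, 13, 161), (241, 11, 163), (245, 11, 163), (249, 11, 162), (253, 9, 164), (257, 19, 160), (261, 31, 66), (265, 8, 92), (269, 11, 135), (273, 18, 160), (277, 57, 156), (281, 109, 173), (285, 108, 173), (289, 108, 172), (293, 107, 172), (297, 107, 174)]
```

Regripped deep (bar 18 mm above the TCP), force zero. Tip a little further and pause so everything slides out.

>>> {"method": "jog_arm", "body": {"motion": [{"x": 0,"y": 7,"z": -1.5,"spin": 0,"fingers": 1},{"x": 0,"y": 14,"z": -2.5,"spin": 0,"fingers": 1},{"x": 0,"y": 20,"z": -3,"spin": 0,"fingers": 1},{"x": 0,"y": 20,"z": -3,"spin": 0,"fingers": 1},{"x": 0,"y": 20,"z": -3,"spin": 0,"fingers": 1}]}}

```text
clock: 16.27
eef_pos: [0.5229, 0.1025, 0.2522]
tool_rot: [0.115, 0.993, -0.0, -0.0]
ft_force: [0.1, -1.3, -1.1]
grip_width: 0.0099
grasp_force: 58.5
```

```bash
python3 fit.py 11; python3 - <<'E'
from g import *
# interior of the tray floor seen by side camera: predict floor rectangle for th~1.36, hook at (3.7,-6) rel rim; dark holes there?
t=1.36;c_,s_=np.cos(t),np.sin(t)
def W(x,y,z):
    X,Z=x-.101,z-.033; a=X*c_+Z*s_+.0037; b=-X*s_+Z*c_-.006
    return [*(r+bx*a+by*(.003+y)),.08+b]
for k in('side11','side8'):
    c=ld(k);m=np.zeros((384,512),np.uint8);q=proj(c,[W(-.05,-.065,.004),W(-.05,.065,.004),W(.034,.065,.004),W(.034,-.065,.004)])
    cv2.fillConvexPoly(m,q.astype(int),255);g=cv2.cvtColor(c['pixels'],7)
    print(k,q.round().tolist(),np.percentile(g[m>0],[1,5,20,50,80,99]))
c=ld('side11');g=cv2.cvtColor(c['pixels'],7);x0,y0=q.min(0).astype(int);x1,y1=q.max(0).astype(int)
print(g[y0:y1:3,x0:x1:3])
E
```

```text
t 16.27 tcp [0.5229 0.1025 0.2522] yaw 76.8 F [ 0.1 -1.3 -1.1] w 0.0099 -> [-1.000e-01 -1.808e+02  2.238e+02] spin 0.2
[-0.0101, 0.0038, 0.2522] 58.46041023731232
scene [(295, [0.159, 0.072]), (86, [0.105, -0.04]), (16, [0.052, -0.015]), (55, [0.066, -0.046])]
side [(175, [0.048, -0.046]), (544, [0.062, 0.034]), (304, [0.119, -0.061]), (55, [0.161, -0.071]), (39, [0.157, 0.057])]
side11 [[252.0, 161.0], [298.0, 174.0], [293.0, 199.0], [250.0, 186.0]] [ 17.27  56.    78.    80.   142.6  164.  ]
side8 [[252.0, 161.0], [298.0, 174.0], [293.0, 199.0], [250.0, 186.0]] [ 32.    50.35  73.    88.    93.   144.  ]
[[145  49  84  75  12  14  18  16  18 153 152 148 145 146 149 148]
 [160  46 158 156 153  65  19  18  75  93 141 142 147 144 151 149]
 [158  54 157 155 157  61  20  30  54  84  69  97 133 151  89 145]
 [ 68  99 142 159 156 116  23  42  97 113 161 155 121  68  78 145]
 [ 57  80  78  77  85 119  97  94  94 144 159 161 161 114  82 158]
 [ 57  79  80  79  78  79  79  81  87 148 160 158 158 113 109 161]
 [ 58  79  78  77  79  79  79  80  78  78  78  98 120 110 162 157]
 [ 60  77  78  78  79  79  79  79  81  80  82  80  79  80  83 108]
 [ 67  77  78  77  76  77  78  80  79  79  81  82  83  81  82  82]
 [ 92  86  78  78  78  77  77  79  77  77  80  81  80  81  81  70]
 [138  99  98 101  91  79  77  79  79  78  79  78  78  79  80  57]
 [ 92  89  96  91  93 100 102  97  82  78  80  80  78  79  80  73]
 [ 98  93  69  75  91  97  91  88 100 101  97  84  79  78  99  51]]
```

The tray floor reads uniformly clean (no plates or holes), so it is empty. Compute the return path.

```bash
python3 - <<'E'
import numpy as np
def H(t):
    c,s=np.cos(t),np.sin(t);k=np.clip((t-.2)/.8,0,1)
    hx=k*(2.5+(7-5*c)*c)+(1-k)*.5;hz=-k*(7-5*c)*s
    n=np.array([-c,s])*k
    return np.array([hx-194*c+25*s,hz+194*s+25*c])+n
T=np.linspace(1.37,-.30,25);P=np.array([H(t) for t in T]);
for i in range(0,24,8):
    print([((P[j]-P[i])*[1,-1]).round(1).tolist() for j in range(i+1,i+9)],T[i+8].round(2),P[i+8].round(1))
E
```

```text
[[-13.3, 1.1], [-26.5, 3.0], [-39.5, 6.0], [-52.3, 9.8], [-64.9, 14.5], [-77.3, 20.0], [-89.4, 26.3], [-101.0, 33.5]] 0.81 [-111.7  156.7]
[[-11.1, 8.0], [-21.6, 16.8], [-31.4, 26.4], [-40.5, 36.7], [-48.8, 47.5], [-56.3, 59.0], [-63.0, 70.9], [-68.8, 83.3]] 0.26 [-180.6   73.4]
[[-4.9, 12.8], [-8.7, 25.8], [-11.5, 39.1], [-13.4, 52.6], [-14.4, 66.2], [-14.4, 79.8], [-13.5, 93.4], [-11.6, 106.9]] -0.3 [-192.2  -33.4]
```

>>> {"method": "jog_arm", "body": {"motion": [{"x": 0,"y": -13,"z": 1,"spin": 0,"fingers": 1},{"x": 0,"y": -26,"z": 3,"spin": 0,"fingers": 1},{"x": 0,"y": -39,"z": 6,"spin": 0,"fingers": 1},{"x": 0,"y": -52,"z": 10,"spin": 0,"fingers": 1},{"x": 0,"y": -65,"z": 14.5,"spin": 0,"fingers": 1},{"x": 0,"y": -77,"z": 20,"spin": 0,"fingers": 1},{"x": 0,"y": -89,"z": 26,"spin": 0,"fingers": 1},{"x": 0,"y": -101,"z": 33.5,"spin": 0,"fingers": 1}]}}

```text
clock: 17.38
eef_pos: [0.4998, 0.0034, 0.2185]
tool_rot: [0.115, 0.993, -0.0, 0.0]
ft_force: [1.4, 3.1, -2.9]
grip_width: 0.0097
grasp_force: 58.3
```

```bash
python3 fit.py 12
```

```text
t 17.38 tcp [0.4998 0.0034 0.2185] yaw 76.8 F [ 1.4  3.1 -2.9] w 0.0097 -> [ 1.00e-01 -7.92e+01  1.90e+02] spin 0.2
[-0.1118, 0.0033, 0.2185] 58.32488179206848
scene [(197, [0.184, 0.048]), (309, [0.062, 0.064]), (96, [0.079, 0.007]), (158, [0.088, -0.042])]
side [(190, [0.051, -0.045]), (119, [0.05, 0.002]), (150, [0.042, 0.046]), (312, [0.119, -0.06]), (158, [0.1, 0.049]), (55, [0.161, -0.072]), (64, [0.158, 0.057])]
```

Three new grey pieces now show on the bin floor, at about (0.05,-0.045), (0.05,0.00) and (0.04,0.046). Keep lowering.

>>> {"method": "jog_arm", "body": {"motion": [{"x": 0,"y": -11,"z": 8,"spin": 0,"fingers": 1},{"x": 0,"y": -21,"z": 17,"spin": 0,"fingers": 1},{"x": 0,"y": -31,"z": 26.5,"spin": 0,"fingers": 1},{"x": 0,"y": -40,"z": 36.5,"spin": 0,"fingers": 1},{"x": 0,"y": -48.5,"z": 47.5,"spin": 0,"fingers": 1},{"x": 0,"y": -56,"z": 59,"spin": 0,"fingers": 1},{"x": 0,"y": -62.5,"z": 71,"spin": 0,"fingers": 1},{"x": 0,"y": -68,"z": 83,"spin": 0,"fingers": 1}]}}

```text
clock: 18.48
eef_pos: [0.4843, -0.0625, 0.135]
tool_rot: [0.115, 0.993, -0.0, -0.0]
ft_force: [-0.6, 2.3, -0.6]
grip_width: 0.0097
grasp_force: 58.4
```

>>> {"method": "jog_arm", "body": {"motion": [{"x": 0,"y": -4.5,"z": 13,"spin": 0,"fingers": 1},{"x": 0,"y": -8.5,"z": 26,"spin": 0,"fingers": 1},{"x": 0,"y": -11.5,"z": 39,"spin": 0,"fingers": 1},{"x": 0,"y": -13,"z": 52,"spin": 0,"fingers": 1},{"x": 0,"y": -14,"z": 66,"spin": 0,"fingers": 1},{"x": 0,"y": -14,"z": 80,"spin": 0,"fingers": 1},{"x": 0,"y": -13,"z": 92,"spin": 0,"fingers": 1},{"x": 0,"y": -12,"z": 103,"spin": 0,"fingers": 1}]}}

```text
clock: 19.48
eef_pos: [0.4817, -0.0743, 0.0322]
tool_rot: [0.115, 0.993, -0.001, 0.0]
ft_force: [-2.2, -5.1, 12.6]
grip_width: 0.0095
grasp_force: 60.7
```

```bash
python3 fit.py 13; python3 hn.py scene13 side13
```

```text
t 19.48 tcp [ 0.4817 -0.0743  0.0322] yaw 76.78 F [-2.2 -5.1 12.6] w 0.0095 -> [0.1 0.6 3.7] spin 0.18
[-0.1916, 0.0029, 0.0322] 60.685946345329285
scene [(198, [0.184, 0.048]), (1006, [0.061, 0.026])]
side [(872, [0.064, 0.016]), (310, [0.119, -0.06]), (56, [0.161, -0.072]), (64, [0.158, 0.057])]
scene13 -0.04 [(20, 98, 104), (24, 98, 104), (28, 43, 106), (32, 34, 112), (36, 22, 130), (40, 18, 141), (44, 18, 140), (48, 23, 132), (52, 23, 132), (56, 67, 114), (60, 112, 116), (64, 119, 118), (68, 119, 116), (72, 120, 117), (76, 117, 118), (80, 119, 118)]
scene13 0.043 [(20, 96, 45), (24, 99, 44), (28, 57, 54), (32, 19, 92), (36, 21, 111), (40, 21, 110), (44, 20, 125), (48, 27, 105), (52, 46, 66), (56, 78, 46), (60, 78, 46), (64, 81, 44), (68, 47, 54), (72, 44, 58), (76, 49, 57), (80, 69, 48)]
side13 -0.04 [(20, 75, 125), (24, 109, 175), (28, 109, 176), (32, 108, 161), (36, 66, 89), (40, 6, 89), (44, 8, 134), (48, 24, 159), (52, 92, 161), (56, 107, 172), (60, 107, 172), (64, 104, 171), (68, 103, 171), (72, 102, 170), (76, 101, 171), (80, 100, 171)]
side13 0.043 [(20, 83, 151), (24, 111, 177), (28, 111, 177), (32, 115, 159), (36, 71, 83), (40, 3, 83), (44, 6, 133), (48, 22, 165), (52, 94, 163), (56, 115, 171), (60, 115, 171), (64, 113, 170), (68, 112, 169), (72, 115, 169), (76, 115, 169), (80, 115, 171)]
```

Back on the bench, handle z 0.043, x -0.1916. Ease off the press, release and rise clear.

>>> {"method": "jog_arm", "body": {"motion": [{"x": 0,"y": 0,"z": -2,"spin": 0,"fingers": 1},{"x": 0,"y": 0,"z": -2,"spin": 0,"fingers": 0.35},{"x": 0,"y": 0,"z": -2,"spin": 0,"fingers": 0.35},{"x": 0,"y": 0,"z": -2,"spin": 0,"fingers": 0.35},{"x": 0,"y": 0,"z": -20,"spin": 0,"fingers": 0.35},{"x": 0,"y": 0,"z": -50,"spin": 0,"fingers": 0.35},{"x": 0,"y": 0,"z": -90,"spin": 0,"fingers": 0.35},{"x": 0,"y": 0,"z": -130,"spin": 0,"fingers": 0.35}]}}

```text
clock: 20.58
eef_pos: [0.4814, -0.0737, 0.164]
tool_rot: [0.115, 0.993, 0.0, -0.0]
ft_force: [0.8, 0.1, -0.4]
grip_width: 0.0274
grasp_force: 0.0
```

>>> {"method": "jog_arm", "body": {"motion": [{"x": 0,"y": -50,"z": -40,"spin": 0,"fingers": 0.35},{"x": 0,"y": -100,"z": -60,"spin": 0,"fingers": 0.35},{"x": 0,"y": -100,"z": -60,"spin": 0,"fingers": 0.35}]}}

```text
clock: 20.95
eef_pos: [0.4593, -0.1742, 0.2251]
tool_rot: [0.118, 0.993, -0.001, 0.002]
ft_force: [-0.3, 0.7, -0.1]
grip_width: 0.0277
grasp_force: 0.0
```

```bash
python3 fit.py 14; python3 - <<'E'
from g import *
# tray/bin compare with the first hooked state (d5/s5): lip region and bin shift
for n,ref,boxes in(('scene14','s5',[(270,80,335,125),(240,130,275,165),(190,150,230,195)]),('side14','d5',[(185,230,260,320),(238,200,295,226),(265,172,304,195)])):
    A=cv2.cvtColor(ld(ref)['pixels'],7);B=cv2.cvtColor(ld(n)['pixels'],7)
    for x0,y0,x1,y1 in boxes:
        _,v,_,l=cv2.minMaxLoc(cv2.matchTemplate(B[y0-10:y1+10,x0-10:x1+10],A[y0:y1,x0:x1],cv2.TM_CCOEFF_NORMED));print(n,round(v,3),l[0]-10,l[1]-10)
    A0=cv2.cvtColor(ld(n[0].replace('s','s0') if n[1]=='c' else 'd0')['pixels'],7);x0,y0,x1,y1=boxes[0]
    _,v,_,l=cv2.minMaxLoc(cv2.matchTemplate(B[y0-10:y1+10,x0-10:x1+10],A0[y0:y1,x0:x1],cv2.TM_CCOEFF_NORMED));print('bin vs start',round(v,3),l[0]-10,l[1]-10)
E
```

```text
t 20.95 tcp [ 0.4593 -0.1742  0.2251] yaw 76.5 F [-0.3  0.7 -0.1] w 0.0277 -> [  2.6 103.2 196.4] spin -0.1
[-0.294, 0.0015, 0.2251] 0.0
scene [(198, [0.184, 0.048]), (1006, [0.061, 0.026])]
side [(769, [0.069, 0.018]), (308, [0.119, -0.061]), (55, [0.161, -0.072]), (64, [0.158, 0.057])]
scene14 1.0 0 0
scene14 0.515 0 0
scene14 0.465 0 0
bin vs start 1.0 0 0
side14 0.943 0 0
side14 0.554 1 0
side14 0.63 1 0
bin vs start 0.945 0 0
```

Bin has not moved, the tray is back in its hooked pose (shift at most 1 px), and three pieces were added to the bin. Handing in.

```bash
python3 -c "
from workcell import bot
print(bot.job_done())"
```

```text
the job is handed in; nothing more can be done
None
```

The job is handed in, with no verdict returned: by the camera images the three fittings are in the bin, the tray leans hooked on the rim with the gripper clear, and the bin has not moved; I did not re-measure the bystanders.

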